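Free the tube rocker's platform: stroke to zero, then wedge it off its bumpers

TASK

I need to change the bumpers under the low front edge of the tube rocker. First turn the small black stroke knob until the pointer lines up with the long zero mark on its dial, which makes the drive let go of the platform; then take the grey levelling wedge, slide it nose first along the worktop under the middle of the platform's front bar until the platform just lifts clear of both bumpers (about 2 to 3 mm of gap at the bumpers), and finish there still gripping the wedge, so that the wedge alone holds the platform up. Leave everything else on the worktop where it is.

Things in the scene. Friction and masses are not known exactly. Their poses are not given: they have to be found in the camera images.
- rocker: White tube rocker, fixed. Origin: on the worktop below the middle of the tilt axle (axle along y, 48 mm up); +x to its back, +y left seen from the robot. Platform: x -95..95, y -60..60 mm, high rear edge up to z 85. Control box on the right: x -130..40, y -168..-68, top z 44 mm. Two forward legs, y 39..59 and -59..-39, x -79..-13, each with a black rubber bumper at x -60 mm.
- platform_edge (a point): Middle of the underside of the platform's steel front bar (120 mm long along y, lower edge rounded to 4 mm radius), which the wedge lifts. At rest x = -91, y = 0, z = 22 mm in the rocker's frame; it rises about 9 mm for 0.1 rad of platform tilt.
- platform (a joint): Tilt of the 190 x 120 mm platform with the grooved black mat, rad: 0 = front down on the bumpers, as at the start; grows as the front rises. 0.04 is a gap of 2.4 mm at the bumpers. Its weight presses on the wedge with 5 to 9 N. While stroke is set a catch in the drive holds it down (it gives under 0.02 to a push of 20 N); with the pointer on the zero mark it is free.
- knob_grip (a point): On the vertical axis of the black stroke knob, at the height to grip, 69 mm above the worktop; x = -92, y = -118 mm of the rocker. The grip is an upright bar 34 mm long, 11 mm thick, z 52..78 mm, on a round skirt of 33 mm diameter (z 47..53); pinch it across its thickness from above. This frame's x axis is the bar's length and turns with the knob.
- knob (a joint): Angle of the stroke knob, rad, counter-clockwise seen from above; 0 = zero stroke, where the bar points along the rocker's x. It starts between 1.25 and 1.9, so it must be turned clockwise. It is stiff (0.06 N m) and stays where it is left; stops at -0.6 and 2.2.
- pointer (a joint): Angle of the black pointer on the dial behind the knob, rad, counter-clockwise seen from above; geared to the knob, it turns the same way half as far. 0 = on the long zero mark (it then points along the rocker's +x, to the back).
- pointer_tip (a point): Tip of the pointer, 46 mm from its pivot (pivot in the rocker's frame: x = -50, y = -118 mm).
- zero_mark (a point): Inner end of the long zero mark of the dial: the middle one of nine black marks 15 degrees apart, 16 mm long where the others are 6 mm.
- wedge: Loose grey plastic levelling wedge, 125 x 36 mm. Origin: centre of its underside; +x to the nose. Top 12 mm high at the nose (x 62.5 mm), rising 1 in 4 to 32 mm at x -17.5. Solid tail block (centre of mass, x -34) to grip across y: x -62.5..-16.5, 46 mm high. Starts left or right before the rocker. Meets the resting bar with the nose 40 mm past it; 10 mm more lifts the bar 2.5 mm (0.027 rad).
- capillary_box: Bystander: flat white carton 55 x 95 x 28 mm on the worktop, in the place to the left or right that the wedge has not got. Origin: centre of the underside. Leave it.
- tube_rack: Bystander: blue rack 36 x 160 x 62 mm with three tubes on the left, origin: centre of the underside. Leave it.
- saline_bottle: Bystander: small bottle with a blue cap, 34 mm wide, 79 mm high, on the left. Origin: centre of the underside. Leave it.
- lancet_box: Bystander: white carton 52 x 72 x 60 mm on the far left. Origin: centre of the underside. Leave it.
- channel (a point): On the worktop at the mouth of the open channel, 78 mm wide, between the two legs, where the wedge slides in: x = -95, y = 0 of the rocker, below the platform's front rim (top 47 mm high at rest); x axis as the rocker's. The channel ends 77 mm further in. Tall analysers stand to the left (world y over 0.08 where x is over 0.47, overhanging from z 0.08) and right (y under -0.38, x over 0.40).
- pen_1: Bystander: green and white pen, 135 mm long, near the front edge on the right. Origin: centre of the underside. Leave it.
- glucose_meter: Bystander: white hand-held meter 174 x 78 x 48 mm lying on its grey dock (38 mm high), right of the rocker. Origin: centre of the meter's underside. Leave it.

How it is judged:
By the outcome, as a careful person would: the job done as asked, in the order asked, and still so for the second after the job is handed in, while the arm keeps its last pose, push and grip.
It also fails if it takes over 72 s, if anything falls off the work surface, if the arm or the gripper's body presses on something with over 40 N, if the wrist force passes 120 N, or if a joint passes its speed limit or range.

ROBOT

A 6-joint arm with a two-finger parallel gripper is mounted at the origin on a cart in front of the work surface, level with it; the furniture and walls round the work are solid. World frame = base frame: x ahead of the robot, y to its left, z up, the work surface at z = 0. Lengths are in m, angles in rad, forces in N, time in s.
With the tool pointing down it reaches from about 0.35 to 0.725 m from the base axis. Payload 6 kg.
Tool frame: the origin (TCP) lies where the fingers leave the gripper's body, on its centre line; the fingertips stand 73 mm ahead of it and the grasp point (between the pads) lies 54 mm ahead of it; x points along the fingers, z is the direction in which the jaws open and shut, and the axes are right-handed (so a half turn about x gives the same grasp; the last joint's range is limited). The gripper opens to 85 mm and grips with 20 to 120 N. Pads are 22 mm wide; open, the fingers measure 114 mm over their backs; the gripper's body (76 mm by 85 mm) begins 54 mm behind the grasp point. The pads swing forward as they close: fully open they stand 13 mm farther back than shut.
Start: joints at [1.547, 0.04, 0.085, 0, -1.615, -0.334], TCP at [0.21, 0.562, 0.304] pointing down, gripper open.
Joint ranges: [-2.56, 2.56], [-1.29, 2.01], [-1.08, 1.49], [-3.29, 1.98], [-2.81, -0.18], [-2.99, 2.99]. Speed limits (rad/s): [2.57, 2.57, 3.01, 3.14, 3.14, 3.14].

INTERFACE

Orientations are given as [roll, pitch, yaw] about the fixed x, y, z axes, in that order (R = Rz(yaw) Ry(pitch) Rx(roll)).
In Python, from cell import robot, release, close_gripper, kinematics, monitor, optics, workorder gives the robot as it stands. Calls block until the motion is done:
- robot.reach(position, orientation): joint-space move of the TCP to a pose.
- robot.servo_line(position, rot=None, feed=0.15): straight line of the TCP; rot=None keeps the orientation; feed is the mean speed in m/s.
- robot.goto_joints(angles): joint-space move.
- release() and close_gripper(grip_force=None): open the fingers fully, or close them until they stop; grip_force is the grip in N (None keeps the last).
- robot.wait(seconds).
- kinematics.inverse_kinematics(position, orientation): joint angles nearest the present ones, or None.
- monitor.observe(): the state.
- optics.camera(name): name is "scene" or "side" or "wrist"; returns a dict with "frame" (400x640x3 uint8, red, green, blue), "K" (3x3 intrinsics, pixels), "xyz" and "rotation" of the camera in the world. Camera axes: x right, y down, z forward; pixel columns grow to the right and rows downward; lengths in m; the calibration is good to about 2 mm. A picture is of the moment at which its call begins. There is no depth.
A pose or a line that the arm cannot do raises robot.IKError and nothing moves.
- workorder.finish_job(): hands the job in, once; it reports no verdict.
The state is a dict: "clock": time; "joint_pos": joint angles; "qd": joint speeds; "effort": joint torques, N m; "position": TCP position; "ee_rot": TCP orientation; "wrist_force": force on the tool from outside, world axes, zero at the start; "ft_torque": the same for the moment, N m; "gripper_width": finger opening in m.
Only numpy, scipy, OpenCV 4.12 (cv2) and the standard library are available. Lean on these libraries where they do the work, as an engineer would, in place of code of your own. Each camera call takes 0.05 s, during which the arm holds its last target. There are 200 camera calls.

## Working session

There is one attempt and no reset: what is moved stays moved. The work goes in short steps, each a Python script; the robot and the scene stay as the last script left them, time stands still between calls to the robot, and variables do not carry over. Pictures are saved under pics/ and viewed, about 8 in all and at most 12, crops included, and the job is handed in when it is done.

```bash
ls; mkdir -p pics
python3 - <<'E'
from cell import *
import cv2,numpy as np
for n in("scene","side"):
    c=optics.camera(n); cv2.imwrite(f"pics/{n}0.png",c["frame"][:,:,::-1]); print(n,c["K"].tolist(),np.round(c["xyz"],3),np.round(c["rotation"],3).tolist())
    np.savez(f"pics/{n}0.npz",**c)
s=monitor.observe(); print(s["clock"],s["position"],s["ee_rot"],s["gripper_width"])
E
```

```text
pics
scene [[470.879018426607, 0.0, 323.154530694631], [0.0, 470.879018426607, 204.28384554228862], [0.0, 0.0, 1.0]] [ 0.039 -0.9    1.35 ] [-2.421, 0.002, -0.461]
side [[500.6006742214573, 0.0, 326.5053281050934], [0.0, 500.6006742214573, 193.7162710520377], [0.0, 0.0, 1.0]] [-1.254 -0.373  0.907] [-1.989, -0.026, -1.304]
0.1 [0.2099792  0.561858   0.30296976] [ 0.0653801   1.56917309 -1.86315946] 0.08519641760347015
```

View pics/scene0.png

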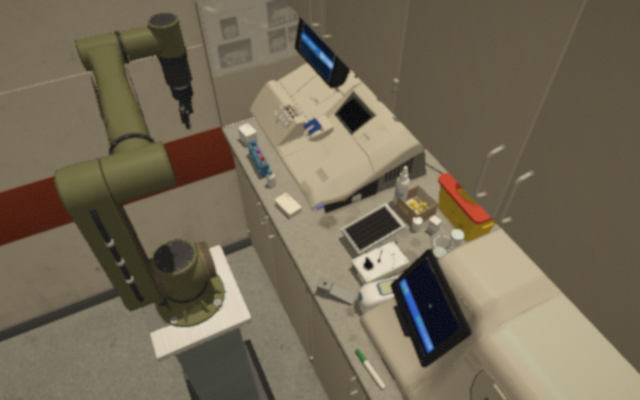

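View pics/side0.png

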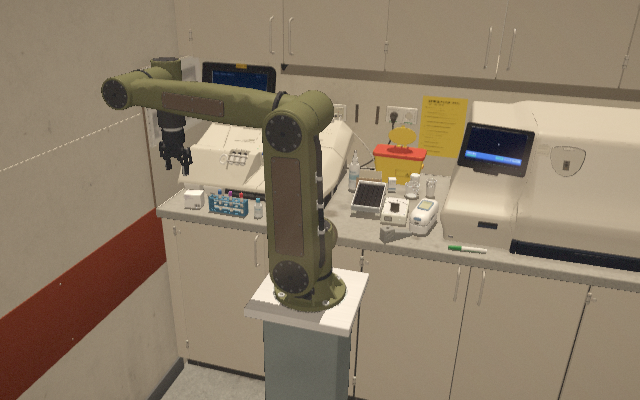

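The scene view shows the mat at about (375,228), the knob on the control box at about (369,264), the wedge at about (340,293) with its block at about (324,290) (it is on the right), and the carton at (288,204). Next I take rough positions, then a wrist view from above.

```bash
cat > h.py <<'E'
from cell import *
import cv2,numpy as np
from scipy.spatial.transform import Rotation as Ro
def rot(r): return Ro.from_euler('xyz',r).as_matrix()
def ray(c,uv,z):
    d=rot(c["rotation"])@np.linalg.inv(c["K"])@np.array([uv[0],uv[1],1.]); o=np.array(c["xyz"])
    return o+d*(z-o[2])/d[2]
def proj(c,p):
    q=np.array(c["K"])@rot(c["rotation"]).T@(np.array(p)-c["xyz"]); return q[:2]/q[2]
def snap(n,name):
    c=optics.camera(n); cv2.imwrite(f"pics/{name}.png",c["frame"][:,:,::-1]); np.savez(f"pics/{name}.npz",**c); return c
def down(a):
    """tool x down, tool z (jaw axis) horizontal at angle a from world x"""
    z=np.array([np.cos(a),np.sin(a),0]);x=np.array([0,0,-1.]);y=np.cross(z,x)
    return Ro.from_matrix(np.c_[x,y,z]).as_euler('xyz')
E
python3 - <<'E'
from h import *
c=np.load("pics/scene0.npz")
for n,uv,z in [("knob",(369,262),.078),("wblock",(324,288),.046),("wnose",(356,303),.0),("mat",(375,228),.07),("box",(288,204),.028),("matFL",(341,230),.05),("matFR",(353,252),.05)]:
    print(n,ray(c,uv,z).round(3))
s=monitor.observe();w=optics.camera("wrist");print(w["K"][0],w["xyz"],w["rotation"])
R=rot(s["ee_rot"]);print("cam in tool",R.T@(w["xyz"]-s["position"]),(R.T@rot(w["rotation"])).round(3).tolist())
for a in np.arange(-3.14,3.14,.39):
  for p in [(.43,-.15,.34)]:
    q=kinematics.inverse_kinematics(p,down(a)); print(round(a,2),None if q is None else np.round(q,2))
E
```

```text
knob [ 0.557 -0.188  0.078]
wblock [ 0.391 -0.193  0.046]
wnose [ 0.471 -0.264  0.   ]
mat [ 0.649 -0.071  0.07 ]
box [0.437 0.201 0.028]
matFL [ 0.548 -0.012  0.05 ]
matFR [ 0.54  -0.114  0.05 ]
[308.39681078   0.         318.35130096] [0.28714759 0.53383281 0.37266763] [ 2.81292791e+00 -1.39063146e-03 -1.92832905e+00]
cam in tool [-0.06969032  0.08210355 -0.00065759] [[0.0, -0.323, 0.946], [0.0, -0.946, -0.323], [1.0, 0.0, -0.0]]
-3.14 [ 0.11 -0.34 -0.19  0.   -1.72 -0.11]
-2.75 [ 0.11 -0.34 -0.19  0.   -1.72  0.28]
-2.36 [ 0.11 -0.34 -0.19  0.   -1.72  0.67]
-1.97 [ 0.11 -0.34 -0.19  0.   -1.72  1.06]
-1.58 [ 0.11 -0.34 -0.19  0.   -1.72  1.45]
-1.19 [ 0.11 -0.34 -0.19  0.   -1.72  1.84]
-0.8 [ 0.11 -0.34 -0.19  0.   -1.72  2.23]
-0.41 [ 0.11 -0.34 -0.19  0.   -1.72  2.62]
-0.02 None
0.37 [ 0.11 -0.34 -0.19  0.   -1.72 -2.88]
0.76 [ 0.11 -0.34 -0.19  0.   -1.72 -2.49]
1.15 [ 0.11 -0.34 -0.19  0.   -1.72 -2.1 ]
1.54 [ 0.11 -0.34 -0.19  0.   -1.72 -1.71]
1.93 [ 0.11 -0.34 -0.19  0.   -1.72 -1.32]
2.32 [ 0.11 -0.34 -0.19  0.   -1.72 -0.93]
2.71 [ 0.11 -0.34 -0.19  0.   -1.72 -0.54]
3.1 [ 0.11 -0.34 -0.19  0.   -1.72 -0.15]<sys>:0: UserWarning: Gimbal lock detected. Setting third angle to zero since it is not possible to uniquely determine all angles.
```

```bash
python3 -W ignore - <<'E'
from h import *
robot.reach((.15,.38,.38),down(np.pi/2+1.0)); 
robot.reach((.42,-.15,.36),down(np.pi/2))
s=monitor.observe();print(s["clock"],s["position"],s["joint_pos"].round(2) if hasattr(s["joint_pos"],'round') else s["joint_pos"])
c=snap("wrist","w1");print(c["xyz"],c["rotation"])
E
```

```text
3.975 [ 0.42022304 -0.14938271  0.35996605] [ 0.11 -0.36 -0.17 -0.   -1.76 -1.68]
[ 0.3368802  -0.14864071  0.42964871] [ 2.81523514e+00 -7.94637221e-04  1.57228363e+00]
```

View pics/w1.png

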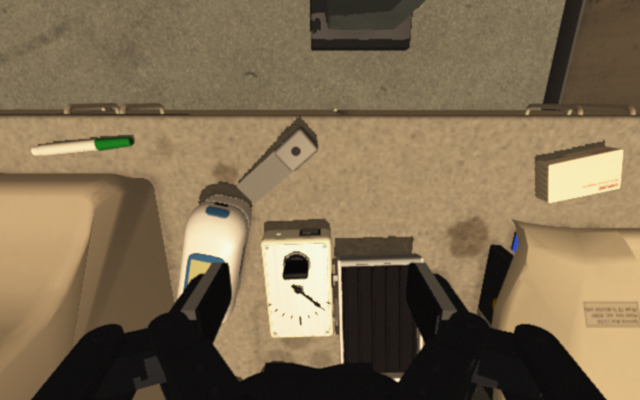

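The wrist view shows the control box top from about (263,238) to (333,336), the knob at (296,265), and the pointer running from (298,290) to (320,306). The wedge block is at (297,150) with its nose at (243,190), close to the meter; the mat spans 340–423.

```bash
python3 -W ignore - <<'E'
from h import *
c=np.load("pics/w1.npz");f=c["frame"][:,:,::-1].copy()
hsv=cv2.cvtColor(f,cv2.COLOR_BGR2HSV)
m=((hsv[...,2]>200)&(hsv[...,1]<70)).astype(np.uint8)*255
r=np.zeros_like(m);r[225:345,255:337]=m[225:345,255:337]
n,l,st,ce=cv2.connectedComponentsWithStats(r)
k=1+np.argmax(st[1:,4]);cn=max(cv2.findContours((l==k).astype(np.uint8),0,2)[0],key=cv2.contourArea)
b=cv2.boxPoints(cv2.minAreaRect(cn));print("box px",b.round(1).tolist())
P=np.array([ray(c,p,.044)[:2] for p in cn[:,0]],np.float32);rb=cv2.minAreaRect(P);print("world rect",rb,cv2.boxPoints(rb).round(4).tolist())
# wedge block top
print("meter/wedge hsv",hsv[150,285],hsv[182,255],hsv[170,268])
cv2.imwrite("pics/c1.png",cv2.resize(f[110:350,170:440],None,fx=2.9,fy=2.5*1,interpolation=cv2.INTER_CUBIC)[:600])
E
```

```text
box px [[262.70001220703125, 242.10000610351562], [328.70001220703125, 240.39999389648438], [331.1000061035156, 334.79998779296875], [265.1000061035156, 336.5]]
world rect ((0.6047162413597107, -0.17709648609161377), (0.16089023649692535, 0.09228897839784622), 2.00152587890625) [[0.5227000117301941, -0.13379999995231628], [0.5259000062942505, -0.22599999606609344], [0.6866999864578247, -0.22040000557899475], [0.6834999918937683, -0.1281999945640564]]
meter/wedge hsv [ 17  80 176] [ 19  82 147] [ 18  79 149]
```

View pics/c1.png

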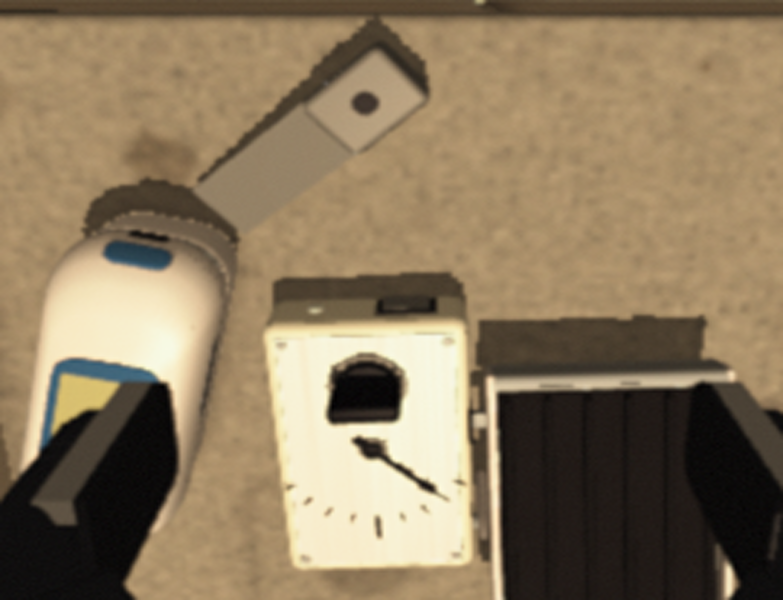

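```bash
python3 -W ignore - <<'E'
from h import *
c=np.load("pics/w1.npz")
g=lambda x,y,z: ray(c,(170+(x+.5)/2.9-.5,110+(y+.5)/2.5-.5),z)
piv=g(370,448,.048);tip=g(446,497,.048);zi=g(377,517,.044);zo=g(379,537,.044);kn=g(364,395,.078)
print("piv",piv,"tip",tip,np.linalg.norm(tip-piv),"zi",zi,"zo",zo,np.linalg.norm(zo-zi))
piv2=g(370,448,.044)
an=lambda v:np.arctan2(v[1],v[0])
yz=an(zo-piv2);yp=an(tip-piv);print("zero yaw",yz,"pointer rel",yp-yz)
e1,e2=g(487,378,.047),g(735,370,.047);print("front rim",e1,e2,np.linalg.norm(e2-e1),an(e2-e1)-np.pi/2 , an(e1-e2)-np.pi/2)
B=np.array([g(*p,.046) for p in[(378,48),(428,97),(357,152),(306,103)]]);print("block",B.round(4).tolist(),[np.linalg.norm(B[i]-B[i-1]).round(4) for i in range(4)],B.mean(0))
N=np.array([g(*p,.012) for p in[(197,182),(242,235)]]);print("nose",N.round(4).tolist(),np.linalg.norm(N[0]-N[1]))
print("wedge yaw",an(N.mean(0)-B.mean(0)), "dist block ctr->nose (102)",np.linalg.norm((N.mean(0)-B.mean(0))[:2]))
for yaw in(0.035,yz):
  R=Ro.from_euler('z',yaw).as_matrix();ctr=np.array([.6047,-.1771,0])
  print(yaw,"origin from box",ctr-R@[-.045,-.118,0],"pivot",piv-R@[-.05,-.118,.048],"rim",(e1+e2)/2-R@[-.095,0,.047])
E
```

```text
piv [ 0.59812407 -0.1783996   0.048     ] tip [ 0.63190573 -0.14033506  0.048     ] 0.050893112724940244 zi [ 0.64945884 -0.17606182  0.044     ] zo [ 0.66418057 -0.17527438  0.044     ] 0.014742772120123834
zero yaw 0.05422981757812345 pointer rel 0.79070967074096
front rim [ 0.55301958 -0.12106074  0.047     ] [ 0.54785828 -0.00185027  0.047     ] 0.11932214420072591 0.04326872195768372 -3.0983239316321094
block [[0.3726, -0.1706, 0.046], [0.3963, -0.1496, 0.046], [0.4242, -0.1807, 0.046], [0.3994, -0.2019, 0.046]] [np.float64(0.0412), np.float64(0.0317), np.float64(0.0417), np.float64(0.0327)] [ 0.39813346 -0.1756818   0.046     ]
nose [[0.4492, -0.2611, 0.012], [0.4805, -0.2415, 0.012]] 0.03697667701624199
wedge yaw -0.8479018930667596 dist block ctr->nose (102) 0.1008387837293204
0.035 origin from box [ 0.64554328 -0.05759759  0.        ] pivot [ 6.43964296e-01 -5.87222206e-02 -1.38777878e-17] rim [ 6.45380749e-01 -5.81311849e-02 -1.38777878e-17]
0.05422981757812345 origin from box [ 0.64323786 -0.05683432  0.        ] pivot [ 6.41654588e-01 -5.78629027e-02 -1.38777878e-17] rim [ 6.45299273e-01 -5.63061982e-02 -1.38777878e-17]
```

```bash
python3 -W ignore - <<'E'
from h import *
c=np.load("pics/w1.npz")
g=lambda x,y,z: ray(c,(170+(x+.5)/2.9-.5,110+(y+.5)/2.5-.5),z)
print("bar top ctr",g(365,409,.078),"ends",g(328,409,.078),g(402,409,.078))
print("meter edge",[g(x,y,z).round(3).tolist() for x,y,z in((236,260,.05),(225,330,.07),(222,330,.085),(212,400,.07))])
yaw=.041;R=Ro.from_euler('z',yaw).as_matrix();o=np.array([.645,-.058,0]);k=o+R@[-.092,-.118,0];print("knob",k)
a=1.58+yaw+np.pi/2
k=(k+ [g(365,409,.078)[0],g(365,409,.078)[1],0])/2; print(k); np.save("k.npy",k)
robot.reach((k[0],k[1],.22),down(a)); 
print(monitor.observe()["joint_pos"])
robot.servo_line((k[0],k[1],.075+.054),feed=.1)
print(monitor.observe()["wrist_force"])
close_gripper(40)
s=monitor.observe();print(s["clock"],s["gripper_width"],s["wrist_force"],s["position"])
E
```

```text
bar top ctr [ 0.55383111 -0.17782544  0.078     ] ends [ 0.55384772 -0.19447976  0.078     ] [ 0.5538145  -0.16116987  0.078     ]
meter edge [[0.481, -0.237, 0.05], [0.512, -0.24, 0.07], [0.505, -0.237, 0.085], [0.553, -0.248, 0.07]]
knob [ 0.55791396 -0.17967178  0.        ]
[ 0.55587254 -0.17874861  0.        ]
[ 3.25052089e-02  3.67371570e-03 -1.03758871e-01  1.87815987e-04
 -1.46269954e+00  1.72392166e-02]
[0.00966917 0.33613799 0.05466315]
7.2583 0.009834107491656356 [14.03448707 -1.07302922 -6.89070548] [ 0.55889447 -0.1784511   0.12968429]
```

```bash
python3 -W ignore - <<'E'
from h import *
p=monitor.observe()["position"]
robot.servo_line((p[0]+.0008,-.179,p[2]),feed=.02)
s=monitor.observe();print(s["wrist_force"],s["position"],s["joint_pos"])
q=np.array(s["joint_pos"])
for i in range(4):
    q[5]-=1.58/4; robot.goto_joints(q); s=monitor.observe();print(s["clock"],s["joint_pos"][5],s["wrist_force"].round(1),s["ft_torque"].round(2),s["gripper_width"],s["position"].round(4))
R=rot(s["ee_rot"]);print("jaw angle",np.arctan2(R[1,2],R[0,2])-np.pi/2)
snap("scene","s2")
c=snap("wrist","w2");cv2.imwrite("pics/w2c.png",cv2.resize(c["frame"][150:,180:460,::-1],None,fx=2.4,fy=2.4))
E
```

```text
[0.09536662 3.09231128 0.47601253] [ 0.55972601 -0.17857394  0.12963365] [ 3.18636651e-02  5.74811733e-02 -2.16468572e-01 -6.99872231e-04
 -1.29692777e+00  1.88149833e-02]
8.0667 -0.37276432435376144 [ 5.6  0.9 -2.6] [ 0.17 -1.71 -0.02] 0.009966754221674033 [ 0.5603 -0.1786  0.1297]
8.5333 -0.7676349098456966 [ 8.2 -2.4 -4.5] [-0.47 -2.75 -0.06] 0.00992836563507298 [ 0.5608 -0.1789  0.1297]
9.0 -1.162658577376517 [11.5 -5.2 -6.9] [-1.35 -3.67 -0.09] 0.009807210783839197 [ 0.5612 -0.1794  0.1297]
9.4667 -1.557633586774771 [13.1 -8.  -8. ] [-2.49 -4.22 -0.05] 0.009712747909292562 [ 0.5614 -0.18    0.1297]
jaw angle 0.044147819004719535
```

View pics/w2c.png

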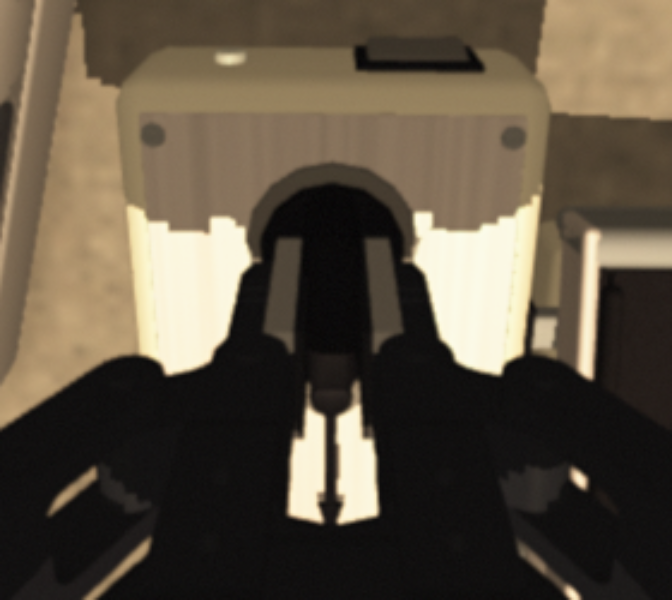

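The pointer now points straight back, between the fingers. I relieve the side load, release, rise and check from the hover pose.

```bash
python3 -W ignore - <<'E'
from h import *
p=monitor.observe()["position"]
robot.servo_line((p[0]+.0008,p[1]-.0005,p[2]),feed=.02)
s=monitor.observe();print(s["wrist_force"],s["position"]);p=s["position"]
release();print(monitor.observe()["wrist_force"])
robot.servo_line((p[0],p[1],.26),feed=.15)
robot.reach((.45,-.178,.33),down(np.pi/2))
print(monitor.observe()["clock"])
c=snap("wrist","w3");cv2.imwrite("pics/w3c.png",cv2.resize(c["frame"][90:360,180:440,::-1],None,fx=2.2,fy=2.2,interpolation=cv2.INTER_CUBIC))
E
```

```text
[-0.05699792  2.82514578  0.54707932] [ 0.56201989 -0.18035054  0.12964878]
[ 0.56401322 -0.05471152 -0.71293522]
12.2
```

View pics/w3c.png

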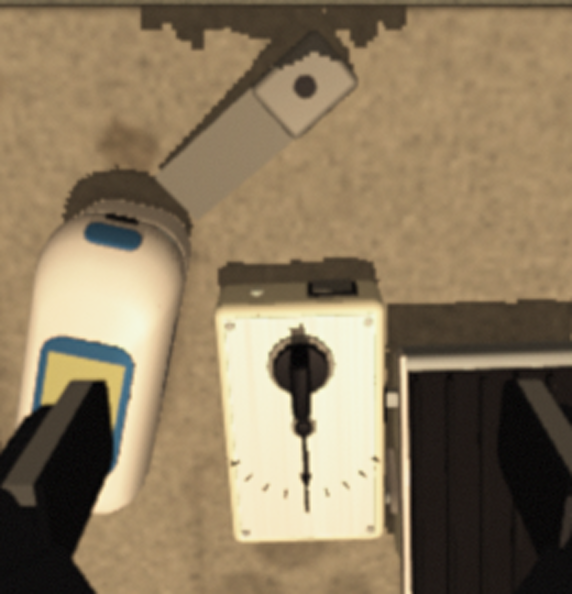

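The pointer lies on the zero mark: pivot (303,427), tip (306,485), mark (306,490)–(307,512). Now the wedge.

```bash
python3 -W ignore - <<'E'
from h import *
c=np.load("pics/w3.npz")
g=lambda x,y,z: ray(c,(180+(x+.5)/2.2-.5,90+(y+.5)/2.2-.5),z)
an=lambda v:np.arctan2(v[1],v[0])
S=[g(*p,.044) for p in[(230,326),(368,322),(246,532),(372,528)]]
print("yaw screws",an(S[2]-S[0]),an(S[3]-S[1]),an(S[1]-S[0])-np.pi/2,an(S[3]-S[2])-np.pi/2,"ctr",np.mean(S,0))
print("mark yaw",an(g(307,512,.044)-g(303,427,.044)),"piv",g(303,427,.048))
e1,e2=g(401,355,.047),g(560,350,.047);print("rim",e1,an(e2-e1)-np.pi/2)
B=np.array([g(*p,.046) for p in[(357,82),(296,136),(252,92)]]);print("block",B.round(4).tolist(),np.linalg.norm(B[1]-B[0]),np.linalg.norm(B[2]-B[1]))
ctr=(B[0]+B[2])/2
N=(g(160,168,.012)+g(195,220,.012))/2
w=an(N-ctr);print("ctr",ctr,"nose",N,"yaw",w,an(B[1]-B[0]),an(B[1]-B[2])-np.pi/2+0,np.linalg.norm((N-ctr)[:2]))
w=-.85
p=ctr+np.array([.002,0,0]);p[:2]+=-.002*np.array([np.cos(w),np.sin(w)]);print("grasp",p)
a=w+np.pi/2
robot.reach((p[0],p[1],.20),down(a));robot.servo_line((p[0],p[1],.026+.054),feed=.12)
print(monitor.observe()["wrist_force"],monitor.observe()["joint_pos"])
close_gripper(60);s=monitor.observe();print(s["clock"],s["gripper_width"],s["wrist_force"],s["position"])
E
```

```text
yaw screws 0.03555060744797529 0.04784397403544326 0.03161271559814427 0.03833601118216978 ctr [ 0.60587763 -0.17700441  0.044     ]
mark yaw 0.03997515722600678 piv [ 0.59911073 -0.17773691  0.048     ]
rim [ 0.55139949 -0.12091158  0.047     ] 0.03486225326529824
block [[0.3972, -0.1502, 0.046], [0.4246, -0.1813, 0.046], [0.4022, -0.2036, 0.046]] 0.04146940498371015 0.031687749074886584
ctr [ 0.39968603 -0.17692047  0.046     ] nose [ 0.46450771 -0.25126769  0.012     ] yaw -0.8537375057015366 -0.8477441126401196 -0.7873304106271621 0.09863751154696015
grasp [ 0.40036606 -0.17541791  0.046     ]
[0.54775396 0.58137887 0.10541173] [ 5.33043414e-02 -3.36015901e-01 -6.61719941e-01  3.57318801e-04
 -1.24367156e+00 -2.47406137e+00]
14.75 0.03578575078952579 [0.75893586 1.16381771 2.24137025] [ 0.40060683 -0.17548171  0.0804275 ]
```

```bash
python3 -W ignore - <<'E'
from h import *
s=monitor.observe();p=np.array(s["position"]);z0=p[2];np.save("z0.npy",z0)
w=-.85;d=np.array([np.cos(w),np.sin(w),0])
q=p-.03*d+[0,0,.003];robot.servo_line(p+[0,0,.003],feed=.03);robot.servo_line(q,feed=.08)
print(monitor.observe()["wrist_force"])
yaw=.039;o=np.array([.646,-.058,0]);R=Ro.from_euler('z',yaw).as_matrix()
robot.servo_line((.385,-.09,z0+.012),feed=.1)
print(monitor.observe()["position"])
robot.reach((.385,-.09,z0+.012),down(yaw+np.pi/2))
t=o+R@[-.235,0,0];t[2]=z0+.006
robot.servo_line(t,feed=.08);t[2]=z0;robot.servo_line(t,feed=.03)
s=monitor.observe();print(s["clock"],s["gripper_width"],s["wrist_force"],s["position"],t)
c=snap("wrist","w4");cv2.imwrite("pics/w4c.png",c["frame"][:,:,::-1])
E
```

```text
[-0.13177604  0.05923269 -1.81505501]
[ 0.38496336 -0.0902112   0.09230409]
18.125 0.035538089901431716 [ 0.96224839 -0.45387179  0.08409415] [ 0.41114369 -0.0672941   0.08045903] [ 0.41117869 -0.06716268  0.0804275 ]
```

View pics/w4c.png

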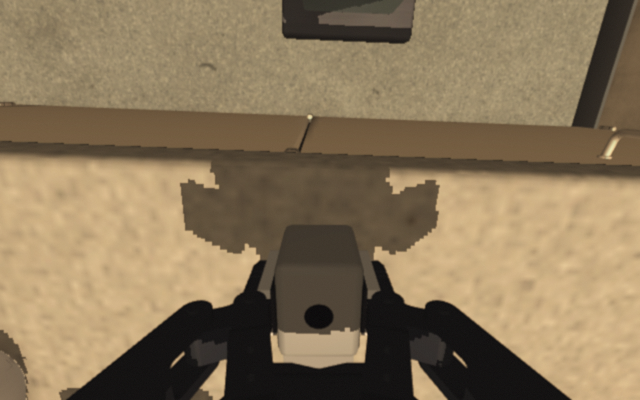

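```bash
cat >> h.py <<'E'
O=np.array([.646,-.058,0]);RK=Ro.from_euler('z',.039).as_matrix()
def push(gx,feed=.03):
    t=O+RK@[gx,0,0];t[2]=float(np.load("z0.npy"));robot.servo_line(t,feed=feed)
    s=monitor.observe();l=RK.T@(s["position"]-O)
    print(gx,"at",l.round(4),"F",(RK.T@s["wrist_force"]).round(2),"T",s["ft_torque"].round(2),"w",round(s["gripper_width"],4),s["clock"]);return s
E
python3 -W ignore - <<'E'
from h import *
push(-.2,.06);snap("scene","s4");snap("side","d4");push(-.175,.06)
F0=None
for g in np.arange(-.171,-.1415,.002):
    s=push(g); f=(RK.T@s["wrist_force"])[0]
    if F0 is None:F0=f
    if abs(f-F0)>12: print("stop");break
snap("scene","s5");snap("side","d5")
E
```

```text
-0.2 at [-0.1999 -0.      0.0804] F [ 0.7  -0.22  0.36] T [-0.03 -0.24  0.01] w 0.0355 18.9083
-0.175 at [-0.1748  0.      0.0804] F [-0.02 -0.46 -0.86] T [ 0.02 -0.07  0.02] w 0.0355 19.575
-0.171 at [-0.1708  0.      0.0805] F [ 1.12 -0.44 -0.15] T [-0.04 -0.18 -0.01] w 0.0354 19.8583
-0.169 at [-0.169  -0.      0.0804] F [-1.23 -0.04  1.33] T [-0.08  0.05 -0.05] w 0.0354 20.1083
-0.167 at [-0.1669  0.      0.0804] F [-0.05 -0.26  0.87] T [-0.13  0.18  0.03] w 0.0356 20.3583
-0.165 at [-0.1648 -0.      0.0805] F [-0.51 -0.58  1.15] T [-0.1   0.12 -0.02] w 0.0356 20.6083
-0.163 at [-0.1628  0.      0.0804] F [-1.25 -0.47  1.76] T [-0.16  0.1   0.  ] w 0.0357 20.8583
-0.161 at [-0.1608  0.      0.0805] F [-0.16 -0.31  1.38] T [-0.17  0.19  0.  ] w 0.0355 21.1083
-0.159 at [-0.1588 -0.      0.0804] F [-0.67 -0.1   1.57] T [-0.16  0.16  0.03] w 0.0352 21.3583
-0.157 at [-0.1568  0.      0.0805] F [-1.34  0.23  1.59] T [-0.16  0.27  0.01] w 0.0353 21.6083
-0.155 at [-0.1548  0.      0.0804] F [-0.79 -0.38  2.07] T [-0.18  0.29  0.05] w 0.0355 21.8583
-0.153 at [-0.1528 -0.      0.0804] F [-0.93  0.    2.28] T [-0.16  0.25 -0.01] w 0.0358 22.1083
-0.151 at [-0.151  -0.      0.0805] F [-3.12  1.15  4.62] T [-0.04  0.95  0.03] w 0.0354 22.3583
-0.149 at [-1.505e-01 -1.000e-04  8.040e-02] F [-12.82   3.39  11.18] T [0.5  3.85 0.08] w 0.0351 22.6083
stop
```

```bash
python3 -W ignore - <<'E'
from h import *
for g in (-.148,-.147,-.146):
    s=push(g)
    if abs((RK.T@s["wrist_force"])[0])>24: break
snap("scene","s6");snap("side","d6")
a=[]
for n in("4","6"):
    for k,(u,v,w,h) in(("s",(320,190,100,110)),("d",(335,160,110,90))):
        f=np.load(f"pics/{k}{n}.npz")["frame"][v:v+h,u:u+w,::-1];a.append(cv2.resize(f,(390,295),interpolation=cv2.INTER_CUBIC))
cv2.imwrite("pics/cmp.png",np.vstack([np.hstack(a[:2]),np.hstack(a[2:])]))
E
```

```text
-0.148 at [-0.1503 -0.0002  0.0804] F [-19.37   2.22  14.61] T [0.86 5.46 0.09] w 0.0355 22.9583
-0.147 at [-0.1499 -0.0003  0.0804] F [-21.28   3.64  17.19] T [ 0.96  6.69 -0.06] w 0.0354 23.2083
-0.146 at [-0.1497 -0.0003  0.0804] F [-26.74   4.8   20.82] T [1.37 8.32 0.18] w 0.0356 23.4583
```

View pics/cmp.png

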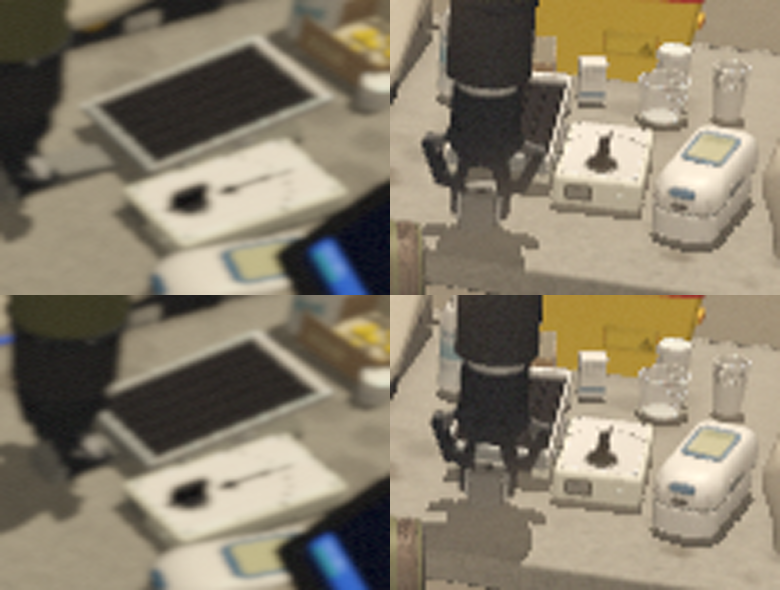

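The pointer looks right, but the force climbs to 27 N and the platform stays level, so the catch is probably still engaged. I back the wedge out before measuring the pointer precisely from closer.

```bash
python3 -W ignore - <<'E'
from h import *
push(-.175,.08);push(-.215,.1)
s=monitor.observe();p=s["position"]
release();robot.servo_line((p[0],p[1],.26),feed=.25)
# camera is 83 mm to -x of TCP, looking ahead 19 deg
robot.reach((.55,-.18,.25),down(np.pi/2+.039))
print(monitor.observe()["clock"])
c=snap("wrist","w7");cv2.imwrite("pics/w7c.png",c["frame"][:,:,::-1])
E
```

```text
-0.175 at [-1.751e-01  1.000e-04  8.040e-02] F [-3.07  0.98  3.79] T [ 0.34  1.34 -0.07] w 0.0354 24.0667
-0.215 at [-0.2151 -0.      0.0804] F [-3.96  1.12  4.31] T [0.26 1.43 0.  ] w 0.0352 24.6167
26.7333
```

View pics/w7c.png

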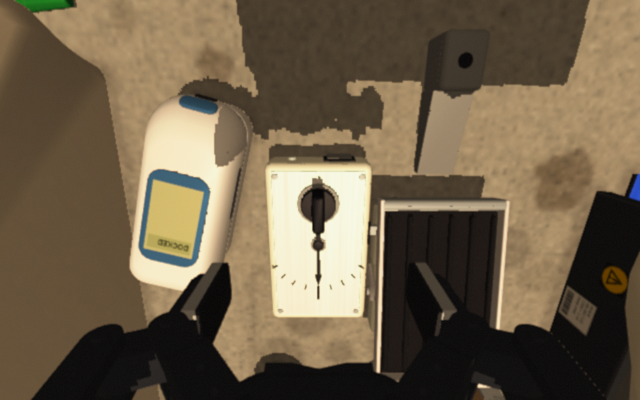

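```bash
python3 -W ignore - <<'E'
from h import *
an=lambda v:np.arctan2(v[1],v[0])
c=np.load("pics/w7.npz");g=cv2.cvtColor(c["frame"],cv2.COLOR_RGB2GRAY).astype(float)
def cen(r,u0,u1):
    w=np.clip(170-g[r,u0:u1],0,None); return (w*np.arange(u0,u1)).sum()/w.sum() if w.sum()>30 else np.nan
for r in list(range(238,304)): print(r,round(cen(r,310,327),2),end="; ")
print()
rows=lambda a,b,z:np.array([ray(c,(cen(r,310,327),r),z)[:2] for r in range(a,b)])
def yaw(P): x,y=P.T;return np.arctan(np.polyfit(x,y,1)[0])
print("pointer yaw",yaw(rows(253,280,.05)),"pts",rows(253,254,.05),rows(279,280,.05))
print("mark yaw",yaw(rows(287,298,.044)))
# box side edges
top=(g>150)
for r in (200,230,260,290): 
    t=np.where(np.abs(np.diff(g[r,255:385]))>25)[0]+255; print(r,t.tolist())
ts=[(274,177),(363,173),(281,310),(356,311)]
# screws refined
S=[]
for u,v in ts:
    w=np.clip(225-g[v-4:v+5,u-4:u+5],0,None);yy,xx=np.mgrid[v-4:v+5,u-4:u+5];w=np.where(w>15,w,0);S.append(ray(c,((w*xx).sum()/w.sum(),(w*yy).sum()/w.sum()),.044))
print("screw",np.round(S,4).tolist(),an(S[2]-S[0]),an(S[3]-S[1]),an(S[1]-S[0])-np.pi/2)
cv2.imwrite("pics/w7d.png",cv2.resize(c["frame"][150:330,250:390,::-1],None,fx=3.3,fy=3.3,interpolation=cv2.INTER_CUBIC)[:600])
E
```

```text
238 317.39; 239 317.49; 240 317.47; 241 317.59; 242 317.89; 243 317.93; 244 317.77; 245 317.67; 246 317.7; 247 317.8; 248 317.85; 249 317.86; 250 317.63; 251 317.75; 252 317.69; 253 317.66; 254 317.67; 255 317.67; 256 317.68; 257 317.67; 258 317.7; 259 317.81; 260 318.0; 261 318.05; 262 318.06; 263 318.05; 264 318.05; 265 318.05; 266 318.05; 267 318.05; 268 318.05; 269 318.05; 270 318.05; 271 318.06; 272 318.07; 273 318.17; 274 318.04; 275 317.77; 276 317.82; 277 317.87; 278 317.8; 279 317.75; 280 317.75; 281 317.84; 282 317.82; 283 317.89; 284 nan; 285 nan; 286 317.74; 287 317.74; 288 317.73; 289 317.73; 290 317.72; 291 317.76; 292 317.75; 293 317.75; 294 317.73; 295 317.73; 296 317.76; 297 317.73; 298 317.66; 299 nan; 300 nan; 301 nan; 302 nan; 303 nan; 
pointer yaw 0.04442595575727473 pts [[ 0.60790528 -0.17761441]] [[ 0.63686314 -0.17644223]]
mark yaw 0.03801372975917486
200 [266, 296, 297, 300, 301, 334, 335, 338, 368, 369, 370, 380, 381, 383]
230 [268, 311, 312, 322, 323, 324, 366, 367, 369, 370, 375, 376, 378, 379, 380, 382, 383]
260 [269, 270, 315, 316, 317, 318, 319, 320, 365, 366, 378, 379, 381, 382, 383]
290 [271, 316, 317, 318, 319, 363, 364, 366, 377, 378, 381, 382]
screw [[0.5338, -0.2207, 0.044], [0.531, -0.1395, 0.044], [0.6802, -0.215, 0.044], [0.6775, -0.1351, 0.044]] 0.03900275344041015 0.03042527490888605 0.03382559268342633
```

View pics/w7d.png

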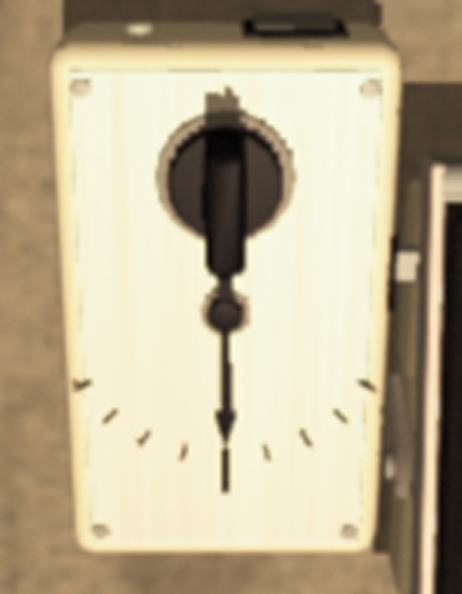

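Measured columns: pivot 317.7, tip 317.8, mark 317.74. The pointer is on zero within about 0.01 rad. The tool was also pressing down up to 20 N (arm compliance), which can jam the wedge by friction. I retry while keeping the vertical force near zero.

```bash
cat >> h.py <<'E'
def pushz(gx,dz,feed=.02,gy=0.):
    t=O+RK@[gx,gy,0];t[2]=float(np.load("z0.npy"))+dz;robot.servo_line(t,feed=feed)
    s=monitor.observe();l=RK.T@(s["position"]-O);F=RK.T@s["wrist_force"]
    print(round(gx,4),round(dz*1e3,2),"at",l.round(4),"F",F.round(1),"T",s["ft_torque"].round(2),"w",round(s["gripper_width"],4),round(s["clock"],2));return s,l,F
E
python3 -W ignore - <<'E'
from h import *
t=O+RK@[-.215,0,0]
robot.reach((t[0],t[1],.20),down(.039+np.pi/2));robot.servo_line((t[0],t[1],float(np.load("z0.npy"))),feed=.12)
close_gripper(60);pushz(-.215,0)
pushz(-.158,0,.08);dz=0.
F=np.zeros(3)
for g in np.arange(-.156,-.140,.001):
    dz=float(np.clip(dz+np.clip((F[2]-1)*1e-4,-.0004,.0008),-.0005,.004))
    s,l,F=pushz(g,dz)
    if F[0]<-24 or l[2]>.0818: print("stop");break
np.save("dz.npy",dz)
E
```

```text
-0.215 0.0 at [-0.2147  0.      0.0808] F [-0.3  0.7  4.2] T [ 0.23  0.19 -0.02] w 0.0352 29.43
-0.158 0.0 at [-0.1579 -0.0005  0.0809] F [-1.7 -1.1  5.3] T [-0.48  0.42  0.02] w 0.035 30.29
-0.156 -0.1 at [-0.1563 -0.0005  0.0808] F [-5.  -1.1  7.2] T [-0.3   1.28  0.01] w 0.0351 30.54
-0.155 0.52 at [-0.1553 -0.0002  0.0809] F [-3.1 -1.1  3.9] T [-0.26  0.84 -0.07] w 0.0354 30.79
-0.154 0.81 at [-0.1541  0.      0.0809] F [-1.6 -1.1  1.7] T [-0.23  0.23 -0.06] w 0.0357 31.04
-0.153 0.88 at [-0.153   0.0002  0.0809] F [-0.8 -0.1 -2.1] T [-0.   -0.11 -0.06] w 0.0357 31.29
-0.152 0.57 at [-1.519e-01  1.000e-04  8.090e-02] F [-0.2  0.8 -1. ] T [-0.02 -0.03  0.04] w 0.0358 31.54
-0.151 0.37 at [-0.151  -0.      0.0809] F [-1.9  0.1  1.3] T [-0.02  0.47  0.05] w 0.0355 31.79
-0.15 0.4 at [-1.507e-01 -1.000e-04  8.090e-02] F [-6.9  0.1  5. ] T [ 0.2   1.87 -0.  ] w 0.0357 32.04
-0.149 0.8 at [-1.504e-01 -1.000e-04  8.090e-02] F [-10.6   0.6   6.1] T [0.39 2.85 0.05] w 0.0356 32.29
-0.148 1.31 at [-0.1502 -0.0002  0.0809] F [-15.1   0.8   6.9] T [0.56 3.81 0.06] w 0.0355 32.54
-0.147 1.91 at [-0.1501 -0.0002  0.081 ] F [-17.8   3.3   6.4] T [0.69 4.83 0.14] w 0.0356 32.79
-0.146 2.45 at [-0.1499 -0.0002  0.0812] F [-20.9   3.6   8.7] T [0.88 5.95 0.23] w 0.0357 33.04
-0.145 3.21 at [-0.1495 -0.0003  0.0814] F [-22.1   2.9   7.8] T [0.67 6.34 0.22] w 0.0353 33.29
-0.144 3.89 at [-0.1488 -0.0005  0.0817] F [-22.    3.5   6.6] T [0.48 6.4  0.15] w 0.0356 33.54
-0.143 4.0 at [-0.148  -0.0007  0.0817] F [-22.    1.6   6.3] T [0.25 6.52 0.08] w 0.0354 33.79
-0.142 4.0 at [-0.147  -0.0008  0.0817] F [-22.6   0.7   4.9] T [0.06 6.47 0.02] w 0.0354 34.04
-0.141 4.0 at [-0.146  -0.0009  0.0817] F [-21.7   1.2   6.2] T [-0.06  6.48  0.04] w 0.0354 34.29
```

```bash
python3 -W ignore - <<'E'
from h import *
c=snap("wrist","w8");snap("scene","s8");snap("side","d8")
for n in("w4","w8"):
    g=cv2.cvtColor(np.load(f"pics/{n}.npz")["frame"],cv2.COLOR_RGB2GRAY)
    m=(g[250:335,285:352]<25).astype(np.uint8);k,l,st,ce=cv2.connectedComponentsWithStats(m)
    print(n,[(st[i].tolist(),ce[i].round(1).tolist()) for i in range(1,k) if st[i,4]>100])
a=[np.load("pics/w8.npz")["frame"][190:,200:440,::-1]]
a=[cv2.resize(a[0],(390,341))]
S=[]
for n in("5","8"): S.append(cv2.resize(np.load(f"pics/s{n}.npz")["frame"][195:285,325:420,::-1],(390,370),interpolation=cv2.INTER_CUBIC))
A=cv2.copyMakeBorder(a[0],0,370-341,0,0,0)
w4=cv2.resize(np.load("pics/w4.npz")["frame"][190:,200:440,::-1],(265,232))
w8=cv2.resize(np.load("pics/w8.npz")["frame"][190:,200:440,::-1],(265,232))
top=np.hstack(S);bot=np.hstack([w4,w8,np.zeros((232,250,3),np.uint8)])
cv2.imwrite("pics/cmp8.png",np.vstack([top[:365],bot]))
E
```

```text
w4 [([20, 55, 28, 23, 502], [33.3, 66.2])]
w8 [([20, 54, 28, 23, 501], [33.3, 64.9])]
```

View pics/cmp8.png

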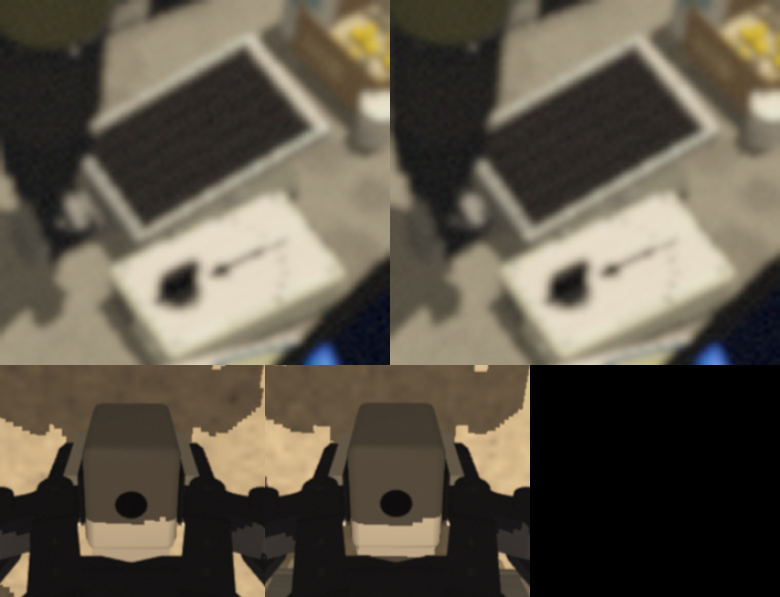

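The platform edge looks marginally higher, and the wedge advanced about 5 mm at constant force with no slip in the grip (the hole moved about 1 px). Constant force does not fit a catch, so I continue.

```bash
python3 -W ignore - <<'E'
from h import *
close_gripper(90)
dz=.004
for g in np.arange(-.140,-.1345,.001):
    dz=max(dz-.0003,.002)
    s,l,F=pushz(g,dz)
    if F[0]<-32 or l[0]>-.1405: print("stop");break
np.save("dz.npy",dz)
c=snap("wrist","w9");snap("scene","s9");snap("side","d9")
g=cv2.cvtColor(np.load("pics/w9.npz")["frame"],cv2.COLOR_RGB2GRAY)
m=(g[250:335,285:352]<25).astype(np.uint8);k,l,st,ce=cv2.connectedComponentsWithStats(m)
print([(st[i].tolist(),ce[i].round(1).tolist()) for i in range(1,k) if st[i,4]>100])
E
```

```text
-0.14 3.7 at [-0.1449 -0.0009  0.0816] F [-22.9   0.2   6.5] T [-0.17  6.43 -0.04] w 0.0351 34.91
-0.139 3.4 at [-0.1438 -0.001   0.0815] F [-22.4   0.1   7.1] T [-0.24  6.56  0.02] w 0.0349 35.16
-0.138 3.1 at [-0.1428 -0.001   0.0815] F [-24.1   0.   10.1] T [-0.19  6.78 -0.04] w 0.0352 35.41
-0.137 2.8 at [-0.1418 -0.0011  0.0814] F [-24.7   0.    9.8] T [-0.17  6.96 -0.  ] w 0.0347 35.66
-0.136 2.5 at [-0.1406 -0.0011  0.0813] F [-24.7  -0.5  11.3] T [-0.24  6.88 -0.  ] w 0.0352 35.91
-0.135 2.2 at [-0.1395 -0.0011  0.0812] F [-23.6  -0.9  11.2] T [-0.33  6.77  0.02] w 0.0353 36.16
stop
[([20, 54, 28, 23, 499], [33.2, 64.7])]
```

```bash
cat > tilt.py <<'E'
from h import *
import sys
def run(k,n0,n1):
    A,B=np.load(f"pics/{k}{n0}.npz"),np.load(f"pics/{k}{n1}.npz")
    ga,gb=[cv2.cvtColor(x["frame"],cv2.COLOR_RGB2GRAY).astype(np.float32) for x in(A,B)]
    pts={"frontR":(-.09,-.060,.047),"midR":(0,-.06,.066),"rearR":(.095,-.06,.085),"rearM":(.095,-.02,.085),"rearL":(.095,.06,.085),"box":(.0,-.118,.044),"boxR":(.04,-.1,.044)}
    for n,p in pts.items():
        p=np.array(p);q=p.copy();th=.04;d=p-[0,0,.048]
        q[0]=d[0]*np.cos(th)+d[2]*np.sin(th);q[2]=.048-d[0]*np.sin(th)+d[2]*np.cos(th)
        u=proj(A,O+RK@p);du=proj(A,O+RK@q)-u
        r=9;x,y=np.round(u).astype(int)
        t=ga[y-r:y+r,x-r:x+r];W=np.eye(2,3,dtype=np.float32)
        try:
            _,W=cv2.findTransformECC(t,gb[y-r:y+r,x-r:x+r],W,cv2.MOTION_TRANSLATION,(3,200,1e-6),None,1)
            print(k,n,u.round(0),"for .04:",du.round(2),"measured",W[:,2].round(2))
        except cv2.error: print(k,n,u.round(0),"ecc fail")
for k in"sd": run(k,sys.argv[1],sys.argv[2])
E
python3 -W ignore tilt.py 5 9; python3 -W ignore tilt.py 4 9|grep rear
```

```text
s frontR [359. 252.] for .04: [ 0.07 -0.63] measured [ 0.07 -0.23]
s midR [382. 239.] for .04: [ 0.18 -0.08] measured [ 0.75 -0.42]
s rearR [405. 225.] for .04: [0.19 0.54] measured [0.04 0.17]
s rearM [399. 217.] for .04: [0.2  0.55] measured [0.04 0.24]
s rearL [386. 202.] for .04: [0.22 0.57] measured [0.14 0.43]
s box [391. 255.] for .04: [-0.04  0.02] measured [ 0.01 -0.  ]
s boxR [397. 246.] for .04: [-0.1  0.3] measured [ 0.05 -0.05]
d frontR [380. 207.] for .04: [ 0.06 -0.81] measured [ 0.1  -0.52]
d midR [383. 194.] for .04: [ 0.02 -0.06] measured [-0.02  0.05]
d rearR [386. 182.] for .04: [-0.03  0.7 ] measured [-0.07  0.3 ]
d rearM [377. 181.] for .04: [-0.01  0.7 ] measured [0.26 0.29]
d rearL [358. 179.] for .04: [0.01 0.69] measured [ 0.72 -1.36]
d box [396. 201.] for .04: [-0.    0.01] measured [-0. -0.]
d boxR [393. 196.] for .04: [-0.03  0.36] measured [-0.01  0.02]
s rearR [405. 225.] for .04: [0.19 0.54] measured [0.05 0.16]
s rearM [399. 217.] for .04: [0.2  0.55] measured [0.28 0.46]
s rearL [386. 202.] for .04: [0.22 0.57] measured [0.13 0.42]
d rearR [386. 182.] for .04: [-0.03  0.7 ] measured [-0.05  0.3 ]
d rearM [377. 181.] for .04: [-0.01  0.7 ] measured [0.64 0.53]
d rearL [358. 179.] for .04: [0.01 0.69] measured [ 3.26 -6.38]
```

```bash
python3 -W ignore - <<'E'
from h import *
for g in np.arange(-.134,-.129,.001):
    s,l,F=pushz(g,.002)
    if F[0]<-32 or l[0]>-.1358: print("stop");break
c=snap("wrist","w10");snap("scene","s10");snap("side","d10")
def hole(n):
    g=cv2.cvtColor(np.load(f"pics/{n}.npz")["frame"],cv2.COLOR_RGB2GRAY)
    m=(g[250:335,285:352]<25).astype(np.uint8);k,l,st,ce=cv2.connectedComponentsWithStats(m);return ce[1+np.argmax(st[1:,4])].round(1)
print(hole("w10"))
for k in"sd":
  A=np.load(f"pics/{k}5.npz");ga=cv2.cvtColor(A["frame"],cv2.COLOR_RGB2GRAY).astype(np.float32)
  for n,p in {"front":(-.088,-.052,.051),"rear":(.088,-.052,.086),"rear2":(.088,-.03,.086)}.items():
    p=np.array(p);q=p.copy();th=.04;q[0]=p[0]*np.cos(th)+(p[2]-.048)*np.sin(th);q[2]=.048-p[0]*np.sin(th)+(p[2]-.048)*np.cos(th)
    u=proj(A,O+RK@p);dv=(proj(A,O+RK@q)-u)[1];x,y=np.round(u).astype(int)
    for n1 in("8","9","10"):
      gb=cv2.cvtColor(np.load(f"pics/{k}{n1}.npz")["frame"],cv2.COLOR_RGB2GRAY).astype(np.float32)
      for r in(4,6):
        try:
          _,W=cv2.findTransformECC(ga[y-r:y+r+1,x-r:x+r+1],gb[y-r:y+r+1,x-r:x+r+1],np.eye(2,3,dtype=np.float32),cv2.MOTION_TRANSLATION,(3,200,1e-6),None,1);print(k,n,n1,"r",r,W[:,2].round(2),"tilt",round(.04*W[1,2]/dv,3))
        except cv2.error: print(k,n,n1,"fail")
E
```

```text
-0.134 2.0 at [-0.1384 -0.0012  0.0811] F [-24.9  -0.6  11.3] T [-0.29  6.86 -0.06] w 0.035 36.56
-0.133 2.0 at [-0.1374 -0.0012  0.0811] F [-23.6  -0.6  10.6] T [-0.31  6.67 -0.  ] w 0.0352 36.81
-0.132 2.0 at [-0.1364 -0.0012  0.0811] F [-24.6  -0.3  11.9] T [-0.37  6.68 -0.02] w 0.0351 37.06
-0.131 2.0 at [-0.1353 -0.0011  0.0811] F [-23.9  -0.7  11. ] T [-0.36  6.58 -0.01] w 0.035 37.31
stop
[33.3 64.8]
s front 8 r 4 [-0.34 -0.5 ] tilt 0.032
s front 8 r 6 [-0.02 -0.18] tilt 0.011
s front 9 r 4 [ 0.09 -0.45] tilt 0.029
s front 9 r 6 [ 0.04 -0.3 ] tilt 0.019
s front 10 r 4 [ 0.24 -0.4 ] tilt 0.025
s front 10 r 6 [ 0.08 -0.5 ] tilt 0.031
s rear 8 r 4 [0.05 0.1 ] tilt 0.008
s rear 8 r 6 [0.06 0.1 ] tilt 0.008
s rear 9 r 4 [0.05 0.23] tilt 0.019
s rear 9 r 6 [0.01 0.21] tilt 0.017
s rear 10 r 4 [-0.    0.25] tilt 0.02
s rear 10 r 6 [0.02 0.23] tilt 0.019
s rear2 8 r 4 [-2.39 -2.93] tilt -0.238
s rear2 8 r 6 [-6.56 -7.98] tilt -0.647
s rear2 9 r 4 [1.21 1.47] tilt 0.119
s rear2 9 r 6 [-5.26 -5.99] tilt -0.486
s rear2 10 r 4 [1.17 1.46] tilt 0.119
s rear2 10 r 6 [-5.71 -6.44] tilt -0.522
d front 8 r 4 [ 0.04 -0.28] tilt 0.014
d front 8 r 6 [-0.01 -0.24] tilt 0.012
d front 9 r 4 [ 0.01 -0.46] tilt 0.023
d front 9 r 6 [ 0.04 -0.44] tilt 0.022
d front 10 r 4 [ 0.01 -0.61] tilt 0.03
d front 10 r 6 [ 0.1  -0.67] tilt 0.033
d rear 8 r 4 [-0.15  0.19] tilt 0.012
d rear 8 r 6 [-0.08  0.16] tilt 0.01
d rear 9 r 4 [-0.2   0.32] tilt 0.02
d rear 9 r 6 [-0.01  0.44] tilt 0.028
d rear 10 r 4 [-0.15  0.43] tilt 0.027
d rear 10 r 6 [-0.04  0.43] tilt 0.027
d rear2 8 r 4 [-0.58  0.13] tilt 0.008
d rear2 8 r 6 [0.12 0.19] tilt 0.012
d rear2 9 r 4 [-0.51  0.13] tilt 0.008
d rear2 9 r 6 [0.23 0.45] tilt 0.028
d rear2 10 r 4 [-0.07  0.38] tilt 0.024
d rear2 10 r 6 [0.36 0.64] tilt 0.04
```

```bash
python3 -W ignore - <<'E'
from h import *
G=lambda k,n:cv2.cvtColor(np.load(f"pics/{k}{n}.npz")["frame"],cv2.COLOR_RGB2GRAY).astype(int)
for k,cols,r0,r1 in(("d",(375,378),197,216),("d",(378,382),176,190),("s",(352,357),240,258),("s",(400,404),216,232)):
  for u in cols:
    print(k,u,"rows",r0)
    for n in("4","5","8","9","10"): print("  ",n,G(k,n)[r0:r1,u].tolist())
A=np.load("pics/d4.npz");
for p in((-.095,-.06,.047),(-.095,-.06,.022),(-.095,-.03,.047),(.095,-.06,.085),(.095,-.03,.085)):print(p,proj(A,O+RK@np.array(p)).round(1),proj(np.load("pics/s4.npz"),O+RK@np.array(p)).round(1))
E
```

```text
d 375 rows 197
   4 [68, 62, 53, 42, 58, 63, 77, 120, 93, 80, 63, 56, 60, 65, 63, 66, 81, 127, 130]
   5 [83, 107, 87, 80, 78, 74, 82, 65, 58, 53, 56, 55, 59, 60, 75, 108, 152, 162, 139]
   8 [103, 87, 77, 80, 73, 81, 63, 58, 48, 56, 55, 60, 64, 61, 72, 106, 152, 162, 137]
   9 [74, 76, 78, 68, 74, 71, 64, 61, 58, 53, 55, 58, 62, 61, 72, 126, 155, 161, 136]
   10 [65, 75, 69, 71, 64, 60, 62, 56, 50, 55, 58, 59, 57, 63, 88, 120, 155, 162, 137]
d 378 rows 197
   4 [60, 61, 60, 63, 60, 59, 60, 83, 109, 90, 92, 127, 120, 119, 120, 120, 145, 165, 166]
   5 [57, 58, 107, 97, 63, 53, 54, 54, 52, 59, 153, 159, 130, 121, 120, 121, 150, 167, 169]
   8 [61, 100, 88, 64, 55, 50, 52, 52, 55, 64, 200, 158, 121, 118, 120, 122, 161, 167, 166]
   9 [73, 109, 81, 48, 49, 49, 50, 51, 58, 86, 185, 146, 120, 121, 122, 132, 162, 167, 166]
   10 [102, 95, 67, 51, 43, 49, 52, 51, 60, 113, 158, 131, 118, 121, 121, 139, 161, 169, 166]
d 378 rows 176
   4 [151, 151, 149, 124, 119, 115, 219, 182, 156, 96, 71, 64, 52, 37]
   5 [152, 150, 151, 127, 119, 115, 219, 180, 154, 96, 70, 62, 49, 40]
   8 [151, 150, 149,
[... 1877 characters left out ...]
, 134, 160, 157, 137, 129]
s 404 rows 216
   4 [69, 71, 71, 75, 87, 105, 125, 147, 167, 181, 176, 152, 135, 132, 132, 133]
   5 [71, 74, 72, 75, 88, 106, 127, 147, 167, 181, 176, 154, 135, 132, 132, 134]
   8 [72, 72, 70, 73, 86, 107, 126, 146, 163, 175, 172, 152, 134, 129, 132, 133]
   9 [73, 72, 74, 77, 86, 104, 127, 144, 162, 179, 179, 162, 141, 134, 133, 135]
   10 [72, 70, 72, 76, 87, 106, 126, 143, 161, 176, 179, 163, 140, 131, 131, 135]
(-0.095, -0.06, 0.047) [379.4 207.8] [357.6 252.8]
(-0.095, -0.06, 0.022) [379.  213.4] [357.2 257.1]
(-0.095, -0.03, 0.047) [372.  206.9] [353.  246.5]
(0.095, -0.06, 0.085) [385.8 181.6] [405.3 224.7]
(0.095, -0.03, 0.085) [378.9 180.8] [400.3 218.8]
```

Edge profiles give a tilt of about 0.03–0.05, mean 0.038; wedge travel gives about 0.041. I check for drift, check the bystanders and hand in.

```bash
python3 -W ignore - <<'E'
from h import *
pushz(-.1313,.002);robot.wait(1.2);s=monitor.observe();l=RK.T@(s["position"]-O);print(l.round(4),(RK.T@s["wrist_force"]).round(1),s["gripper_width"],s["clock"])
a=snap("scene","s11");b=np.load("pics/scene0.npz")
d=np.abs(a["frame"].astype(int)-b["frame"]).max(2)
for n,(u0,u1,v0,v1) in {"carton":(270,305,190,220),"pen":(350,390,340,392),"meter":(360,400,275,308),"rack":(245,275,135,190),"lancet":(235,258,120,145)}.items(): print(n,(d[v0:v1,u0:u1]>30).mean().round(3))
g=cv2.cvtColor(a["frame"],cv2.COLOR_RGB2GRAY);print(g[240:258,352].tolist(),g[240:258,357].tolist())
E
```

```text
-0.1313 2.0 at [-0.1354 -0.0012  0.0811] F [-22.6  -0.7  10. ] T [-0.53  6.08  0.  ] w 0.0351 37.71
[-0.1354 -0.0012  0.0811] [-21.9  -1.6   9.9] 0.03504220486106026 38.9083
carton 0.012
pen 0.0
meter 0.0
rack 0.569
lancet 0.09
[142, 149, 148, 140, 124, 105, 86, 69, 61, 63, 69, 72, 75, 82, 82, 81, 82, 92] [40, 40, 45, 49, 61, 87, 118, 139, 147, 147, 141, 129, 115, 97, 88, 94, 127, 172]
```

```bash
python3 -W ignore - <<'E'
from h import *
d=np.abs(np.load("pics/d10.npz")["frame"].astype(int)-np.load("pics/side0.npz")["frame"]).max(2)
print("rack",(d[193:216,207:250]>40).mean(),"lancet",(d[188:208,184:204]>40).mean(),"bottle",(d[198:220,252:264]>40).mean())
print(workorder.finish_job())
E
```

```text
rack 0.027300303336703743 lancet 0.0 bottle 0.9053030303030303
the job is handed in; nothing more can be done
None
```

I set the stroke knob to zero, slid the wedge under the middle of the front bar, and handed the job in with the gripper still holding the wedge. The platform should be about 2.4 mm clear of the bumpers. That figure is an estimate, because I had no direct view of the gap.

- **Knob:** I turned it clockwise by about 1.58 rad. A close-up afterwards showed the pointer on the zero mark to within about 0.01 rad.
- **First push:** The wedge stuck at about 27 N. I backed it out, rechecked the pointer, and pushed again while keeping the downward force low. It then moved steadily at 22–25 N, which is more than the roughly 10 N I expected. I put the extra down to friction, since the force did not rise the way a held catch would make it.
- **Lift:** The wedge went about 16 mm past first contact, which gives a tilt of about 0.041 rad. Image measurements scattered between 0.02 and 0.05 rad. The sharper edge profiles averaged about 0.038, while the patch matching mostly read lower, at 0.02–0.033. So a gap slightly under 2 mm is possible.
- **Stability:** The position did not change over a 1.2 s wait, at about 22 N push and a 35 mm grip width.
- **Other items:** Before-and-after images showed no change for the pen and meter, and almost none for the carton, the rack and the lancet box. I could not confirm the saline bottle: its image area changed, probably because the arm covers it, and the arm never went near it at low height.

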